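# Find the full canister by feel and rock out its tight stopper

### The job

One of the two look-alike canisters is full and the other empty: lift the handle end of one just off the bench to feel which is which, then open the full one by rocking its tight rubber stopper to one side and the other, across its flat grip, while drawing it straight up little by little, so that the canister does not come up with it. Set the stopper down in the steel tray without dropping it. Leave the empty canister stoppered and both canisters standing where they are, and do not disturb the jars, the eggs or the mixer.

Things in the scene. Friction and masses are not known exactly. Their poses are not given: they have to be found in the camera images.
- can_a: one of two look-alike loose flat canisters, cream plastic, body 170 (its x) x 120 (its y) x 85 high. Origin: centre of its underside, z up. Neck at x = -40, handle on the +x half. One is empty (0.35 to 0.55 kg with stopper), the other full (1.55 to 1.95 kg); they look the same, only weight tells. Raising the handle end takes 0.6 of the weight or, gripped stiffly, up to all of it: under 6 N or over 9 N
- can_a_handle (a point): place to take the carrying handle of can_a: a round bar 16 thick along the can's x from x = 12 to 70, centre line y = 0, z = 118, 25 clear under it. This point: on the centre line at x = 46; axes as the can's
- can_a_mouth (a point): centre of the neck's rim of can_a (x = -40, z = 120 in its frame). Neck 56 outside, lined with a springy black rubber sleeve that grips the plug's groove by dry friction, about 26 N in all, fading once the plug has risen some 12. The plug can be rocked up to 0.15 rad each way about the middle of its groove (12 above its underside, 20 below the rim at the start)
- can_a_heel (a point): middle of the bottom edge of can_a at its handle end (x = 85, z = 0)
- can_a_toe (a point): middle of the bottom edge of can_a at its neck end (x = -85, z = 0)
- stopper_a: red rubber stopper of can_a, 80 high, 60 g, a separate loose body pressed tight into the neck. Origin: centre of its underside, z up its axis. Round plug 40 diameter, z = 0 to 40: at the start 32 deep in the neck, underside 88 above the can's underside, axes parallel to the can's. On top an upright flat fin to grip, z = 38 to 80, 38 long (x), 14 thick (y)
- stopper_a_top (a point): centre of the top of stopper_a's fin (z = 80 in its frame). A straight pull on the full can's stopper lifts the can's neck end at about 11 N, before the plug slides. Rocked over 0.1 rad towards the can's +y and -y in turn (across the fin's flat faces) and raised about 2 a swing, the plug slides easily; at about 24 of rise it is free
- jar_a: bystander: clear glass jar with brass-coloured lid, 66 diameter, 130 high, loose. Origin: centre of its underside
- can_b: one of two look-alike loose flat canisters, cream plastic, body 170 (its x) x 120 (its y) x 85 high. Origin: centre of its underside, z up. Neck at x = -40, handle on the +x half. One is empty (0.35 to 0.55 kg with stopper), the other full (1.55 to 1.95 kg); they look the same, only weight tells. Raising the handle end takes 0.6 of the weight or, gripped stiffly, up to all of it: under 6 N or over 9 N
- can_b_handle (a point): place to take the carrying handle of can_b: a round bar 16 thick along the can's x from x = 12 to 70, centre line y = 0, z = 118, 25 clear under it. This point: on the centre line at x = 46; axes as the can's
- can_b_mouth (a point): centre of the neck's rim of can_b (x = -40, z = 120 in its frame). Neck 56 outside, lined with a springy black rubber sleeve that grips the plug's groove by dry friction, about 26 N in all, fading once the plug has risen some 12. The plug can be rocked up to 0.15 rad each way about the middle of its groove (12 above its underside, 20 below the rim at the start)
- can_b_heel (a point): middle of the bottom edge of can_b at its handle end (x = 85, z = 0)
- can_b_toe (a point): middle of the bottom edge of can_b at its neck end (x = -85, z = 0)
- stopper_b: red rubber stopper of can_b, 80 high, 60 g, a separate loose body pressed tight into the neck. Origin: centre of its underside, z up its axis. Round plug 40 diameter, z = 0 to 40: at the start 32 deep in the neck, underside 88 above the can's underside, axes parallel to the can's. On top an upright flat fin to grip, z = 38 to 80, 38 long (x), 14 thick (y)
- stopper_b_top (a point): centre of the top of stopper_b's fin (z = 80 in its frame). A straight pull on the full can's stopper lifts the can's neck end at about 11 N, before the plug slides. Rocked over 0.1 rad towards the can's +y and -y in turn (across the fin's flat faces) and raised about 2 a swing, the plug slides easily; at about 24 of rise it is free
- jar_b: bystander: clear glass jar with brass-coloured lid, 66 diameter, 130 high, loose. Origin: centre of its underside
- tray: shallow open stainless-steel tray fixed on the bench, 190 (its x) x 140 (its y) outside, 25 high, walls and floor 4 thick, empty. Origin: centre of its underside; z up
- egg_tray: bystander: pink pulp egg tray with nine white eggs, 100 (its x) x 250 (its y), eggs up to 61 high, loose. Origin: centre of its underside
- mixer: bystander: laboratory mixer fixed on the bench: base plate 130 (its x) x 160 (its y) x 16, steel rod 476 tall at y = -50, grey motor head 68 diameter at y = 12 from z = 300 to 420, thin stirring shaft below it down to z = 124. Origin: centre of its underside
Not all that is in view belongs to the job. Leave any pink or purple look-alike of the stopper_b alone. Of the things that look like the tray, take the one that is farthest to the robot's left at the start.

How it is judged:
By the outcome, as a careful person would: the job done as asked, in the order asked, and still so for the second after the job is handed in, with the robot touching nothing.
It also fails if it takes over 72 s, if anything falls off the work surface, if the arm or the gripper's body presses on something with over 40 N, if the wrist force passes 120 N, or if a joint passes its speed limit or range.

### The arm

A 6-joint arm with a two-finger parallel gripper is mounted at the origin on the work surface. World frame = base frame: x ahead of the robot, y to its left, z up, the work surface at z = 0. Lengths are in mm, angles in degrees, forces in N, time in s.
With the tool pointing down it reaches from about 425 to 925 mm from the base axis. Payload 12.5 kg.
Tool frame: the origin (TCP) lies between the finger pads; the fingertips stand 25 mm ahead of it and the grasp point (between the pads) lies 6 mm ahead of it; y points along the fingers, x is the direction in which the jaws open and shut, and the axes are right-handed (so a half turn about y gives the same grasp; the last joint's range is limited). The gripper opens to 85 mm and grips with 20 to 120 N. Pads are 22 mm wide; open, the fingers measure 114 mm over their backs; the gripper's body (76 mm by 85 mm) begins 54 mm behind the grasp point. The pads swing forward as they close: fully open they stand 13 mm farther back than shut.
Start: joints at [58.923, 28.126, 89.318, -0, 62.55, -6.05], TCP at [264.386, 566.341, 256.327] pointing down, gripper open.
Joint ranges: [-177.58, 177.58], [-47.91, 125.51], [2.72, 160], [-65.01, 245.01], [3.68, 167.84], [-153.87, 153.87]. Speed limits (degrees/s): [127.2, 127.2, 159.86, 180, 180, 180].

### API

Orientations are given as a 3x3 rotation matrix whose columns are the frame's x, y, z axes.
In Python, from rig import env, get_obs, camera gives the robot as it stands. The module is installed in compiled form; this text tells all that it offers. Calls block until the motion is done:
- env.reach(position, orientation): joint-space move of the TCP to a pose.
- env.movel(position, rate=150, attitude=None, force_limit=None): straight line of the TCP; attitude=None keeps the orientation; rate is the mean speed in mm/s. With force_limit (N) it stops when the force on the tool has changed by that much, and returns True; else False.
- env.movej(angles): joint-space move.
- env.set_gripper(opening, grip_force=None): opening from 0.0 (shut) to 1.0 (fully open); grip_force is the grip in N (None keeps the last); returns when the fingers have stopped.
- env.sleep(seconds).
- env.ik(position, orientation): joint angles nearest the present ones, or None.
- get_obs(): the state.
- camera(name): name is "side" or "top" or "wrist"; returns a dict with "img" (480x640x3 uint8, red, green, blue), "fx", "fy", "cx", "cy" (pixels), "view" (4x4, takes a point from world to camera coordinates). Camera axes: x right, y up, looking along -z (the intrinsics and any distortion apply to the point x, -y, -z); pixel columns grow to the right and rows downward; lengths in mm; the calibration is good to about 2 mm. A picture is of the moment at which its call begins. There is no depth.
A pose or a line that the arm cannot do raises env.IKError and nothing moves.
- env.job_done(): hands the job in, once; it reports no verdict.
The state is a dict: "t": time; "joint_pos": joint angles; "qd": joint speeds; "joint_torque": joint torques, N m; "tcp_pos": TCP position; "orientation": TCP orientation; "wrist_force": force on the tool from outside, world axes, zero at the start; "torque": the same for the moment, N m; "opening": opening from 0.0 (shut) to 1.0 (fully open).
Only numpy, scipy, OpenCV 4.12 (cv2) and the standard library are available. Lean on these libraries where they do the work, as an engineer would, in place of code of your own. Each camera call takes 0.05 s, during which the arm holds its last target.

## Working session

There is one attempt and no reset: what is moved stays moved. The work goes in short steps, each a Python script; the robot and the scene stay as the last script left them, time stands still between calls to the robot, and variables do not carry over. Pictures are saved under pics/ and viewed, and the job is handed in when it is done.

```bash
mkdir -p pics; ls; python3 - <<'E'
from rig import env,get_obs,camera
import cv2,numpy as np
for n in ["side","top","wrist"]:
    c=camera(n); cv2.imwrite(f"pics/0_{n}.png",c["img"][:,:,::-1]); print(n,{k:(v if k!="view" else np.round(v,3).tolist()) for k,v in c.items() if k!="img"})
o=get_obs(); print({k:np.round(v,3).tolist() for k,v in o.items()})
E
```

```text
pics
side {'fx': 536.7363660177531, 'fy': 536.7363660177531, 'cx': 319.3844415052526, 'cy': 230.88923776723118, 'view': [[-0.992, -0.123, 0.007, 544.804], [0.076, -0.572, 0.817, -216.233], [-0.097, 0.811, 0.577, -1349.853], [0.0, 0.0, 0.0, 1.0]]}
top {'fx': 523.1698765925272, 'fy': 523.1698765925272, 'cx': 323.32110663112474, 'cy': 235.1962507326953, 'view': [[-0.011, -1.0, -0.008, -84.841], [0.987, -0.012, 0.159, -564.306], [-0.159, -0.006, 0.987, -1504.704], [0.0, 0.0, 0.0, 1.0]]}
wrist {'fx': 358.0210617108951, 'fy': 358.0210617108951, 'cx': 319.4502279160463, 'cy': 244.36785761519985, 'view': [[0.424, 0.906, -0.0, -624.529], [-0.863, 0.403, -0.305, 39.659], [-0.276, 0.13, 0.952, -381.213], [0.0, 0.0, 0.0, 1.0]]}
{'t': 0.15, 'joint_pos': [58.923, 28.158, 89.342, -0.0, 62.551, -6.052], 'qd': [0.092, -0.134, -0.191, -0.001, 0.033, 0.021], 'joint_torque': [0.001, -61.871, -26.169, -0.0, 0.003, -0.0], 'tcp_pos': [264.306, 566.204, 255.85], 'orientation': [[0.423, -0.0, -0.906], [0.906, -0.001, 0.423], [-0.001, -1.0, 0.0]], 'wrist_force': [-0.078, -0.211, -0.1], 'torque': [-0.025, 0.003, 0.021], 'opening': 1.001}
```

View pics/0_top.png

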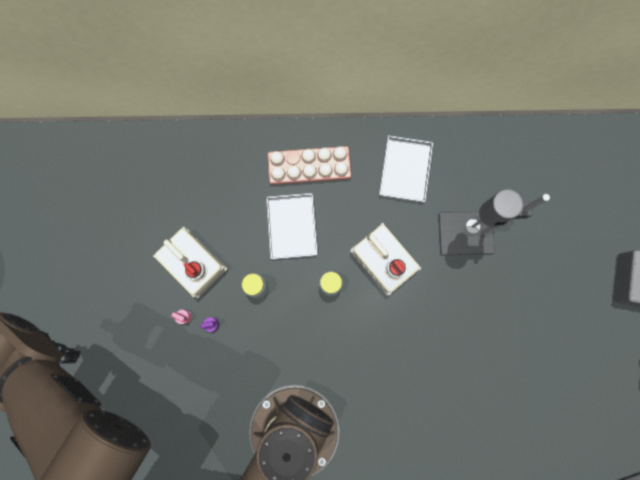

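View pics/0_side.png

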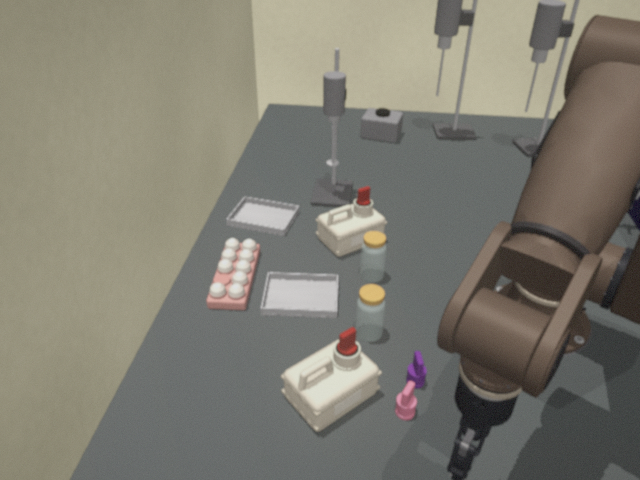

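View pics/0_wrist.png

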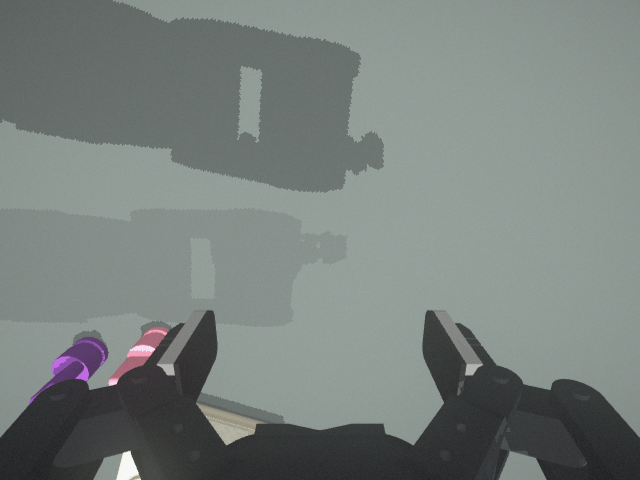

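```bash
cat > h.py <<'E'
import cv2,numpy as np
from rig import env,get_obs,camera
def ray(c,u,v):
    V=np.array(c["view"]);R=V[:3,:3];t=V[:3,3]
    d=np.array([(u-c["cx"])/c["fx"],-(v-c["cy"])/c["fy"],-1.0])
    return -R.T@t, R.T@d
def onz(c,u,v,z):
    o,d=ray(c,u,v); return o+d*(z-o[2])/d[2]
def proj(c,p):
    V=np.array(c["view"]);q=V[:3,:3]@np.array(p,float)+V[:3,3]
    return np.array([c["cx"]+c["fx"]*q[0]/-q[2], c["cy"]-c["fy"]*q[1]/-q[2]])
def two(c1,p1,c2,p2):
    o1,d1=ray(c1,*p1);o2,d2=ray(c2,*p2)
    s=np.linalg.lstsq(np.stack([d1,-d2],1),o2-o1,rcond=None)[0]
    a=o1+d1*s[0];b=o2+d2*s[1]; return (a+b)/2,np.linalg.norm(a-b)
E
python3 - <<'E'
from h import *
import pickle
C={n:camera(n) for n in("top","side")}; pickle.dump(C,open("c0.pkl","wb"))
t=C["top"]["img"];s=C["side"]["img"]
def crop(i,x,y,w,h,k):return cv2.resize(i[y:y+h,x:x+w],None,fx=k,fy=k,interpolation=cv2.INTER_CUBIC)
o=np.vstack([np.hstack([crop(t,140,215,100,75,4),crop(t,340,215,100,75,4)]),np.hstack([crop(s,270,320,133,100,3),crop(s,290,175,133,100,3)])[:300,:800]] if False else [np.hstack([crop(t,140,215,100,75,4),crop(t,340,215,100,75,4)]),np.hstack([crop(s,280,325,100,75,4),crop(s,305,183,100,75,4)])])
cv2.imwrite("pics/1.png",o[:,:,::-1])
for n in C:
    h=cv2.cvtColor(C[n]["img"],cv2.COLOR_RGB2HSV)
    m=(((h[...,0]<8)|(h[...,0]>174))&(h[...,1]>150)&(h[...,2]>60)).astype(np.uint8)
    k,l,st,ce=cv2.connectedComponentsWithStats(m)
    for i in range(1,k):
        if st[i,4]>25: 
            ys,xs=np.where(l==i);print(n,"red",st[i],ce[i].round(1))
    m=((h[...,1]>15)&(h[...,1]<75)&(h[...,2]>150)&(h[...,0]>12)&(h[...,0]<35)).astype(np.uint8)
    k,l,st,ce=cv2.connectedComponentsWithStats(m)
    for i in range(1,k):
        if st[i,4]>300: print(n,"cream",st[i],ce[i].round(1))
E
```

```text
top red [185 263  15  13 114] [191.7 268.3]
top cream [ 227   17  265   92 6532] [357.1  70.7]
top cream [  0  81  39  19 327] [16.3 90. ]
top cream [270 158  79  22 601] [310.5 168.9]
top cream [354 225  65  67 458] [382.7 257.7]
top cream [155 228  66  67 329] [193.1 264.9]
side red [358 188  11  16  92] [363.3 196. ]
side red [341 329  13  10  53] [347.3 332.9]
side red [342 346  14   8  46] [350.  350.1]
side cream [    0     0   469   387 66749] [195.4 156.6]
side cream [ 459    0  105  118 8674] [505.8  62.3]
side cream [ 548    0   92  119 1957] [590.1  34. ]
side cream [ 316  199   71   55 1853] [350.8 223.4]
side cream [229 240  27  57 407] [242.8 269.7]
side cream [ 281  339  101   91 4133] [330.4 379.1]
```

View pics/1.png

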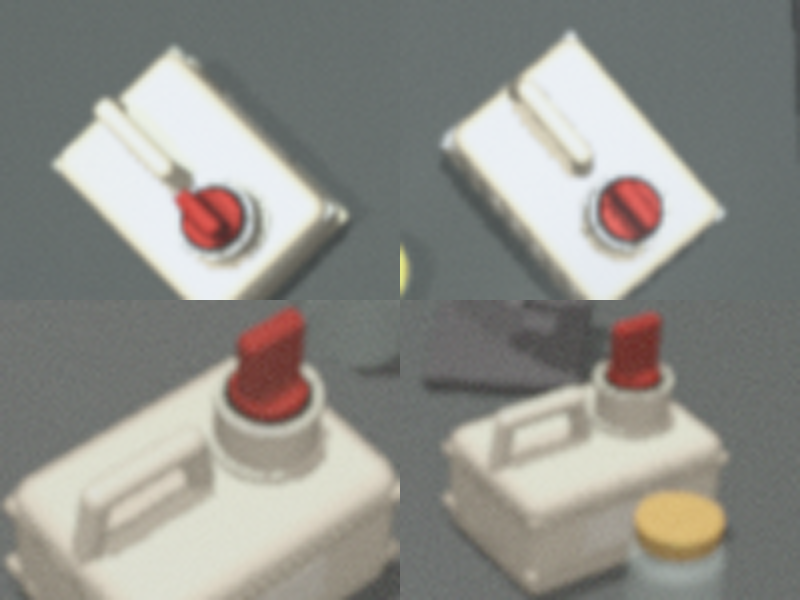

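```bash
python3 - <<'E'
from h import *
import pickle
C=pickle.load(open("c0.pkl","rb"));c=C["top"];s=C["side"]
D={"L":dict(h1=(165.75,240.75),h2=(185.75,260),c1=(183.7,227),c2=(154.2,256),c3=(226.2,268.8),d=(193,269.5)),
"R":dict(h1=(370,237),h2=(385.75,256.2),c1=(382.5,224.5),c2=(351.75,250.5),c3=(420,268.2),d=(397.75,267.2))}
for k,v in D.items():
    h1=onz(c,*v["h1"],126);h2=onz(c,*v["h2"],126);d=onz(c,*v["d"],128);cs=[onz(c,*v[q],85) for q in("c1","c2","c3")]
    print(k,"handle",h1.round(),h2.round(),np.linalg.norm(h1-h2).round(),"plug",d.round(),"corners",[x.round() for x in cs],"len",np.linalg.norm(cs[0]-cs[1]).round(),np.linalg.norm(cs[0]-cs[2]).round())
    for a,b in((h2,h1),(cs[2],cs[0]),(d,(h1+h2)/2)): print("yaw",np.degrees(np.arctan2(*(a-b)[[1,0]]))+180)
# side check: fin top triang
print(two(c,(192,268),s,(347.5,335)))
# trays, jars
for n,uv,z in(("jar1",(253,285),130),("jar2",(331,283),130),("tray",(292,227),12),("mixerbase",(466,233),16),("eggs",(309,166),40),("pink",(181,317),40),("purple",(210,325),40)): print(n,onz(c,*uv,z).round())
for uv in((268,196),(314,194),(317,258),(271,259)): print("trayc",onz(c,*uv,25).round())
E
```

```text
L handle [540. 350. 126.] [485. 292. 126.] 80.0 plug [458. 271. 128.] corners [array([586., 312.,  85.]), array([502., 395.,  85.]), array([463., 187.,  85.])] len 117.0 176.0
yaw 46.465639026854404
yaw 45.59815633061689
yaw 42.798996644288934
R handle [ 543. -223.  126.] [ 489. -265.  126.] 69.0 plug [ 457. -297.  128.] corners [array([ 586., -263.,   85.]), array([ 511., -173.,   85.]), array([ 458., -366.,   85.])] len 117.0 164.0
yaw 37.83297052275827
yaw 38.86865553717303
yaw 42.26385985974255
(array([459.57884977, 267.93522965, 150.53486046]), np.float64(0.625475745809465))
jar1 [413. 103. 130.]
jar2 [ 416. -112.  130.]
tray [595.   3.  12.]
mixerbase [ 569. -521.   16.]
eggs [777. -50.  40.]
pink [329. 324.  40.]
purple [305. 240.  40.]
trayc [689.  75.  25.]
trayc [694. -65.  25.]
trayc [498. -72.  25.]
trayc [497.  65.  25.]
```

```bash
cat >> h.py <<'E'
def Rdown(yaw):  # tool x at world yaw deg, tool y down
    a=np.radians(yaw);x=np.array([np.cos(a),np.sin(a),0]);y=np.array([0,0,-1.]);return np.stack([x,y,np.cross(x,y)],1)
def snap(n,f):
    c=camera(n);cv2.imwrite(f"pics/{f}.png",c["img"][:,:,::-1]);return c
E
python3 - <<'E'
from h import *
c=camera("wrist");V=np.array(c["view"]);o=get_obs();p=-V[:3,:3].T@V[:3,3]
R=np.array(o["orientation"]);print("cam in tool",R.T@(p-o["tcp_pos"]),"look",R.T@(-V[2,:3]),"xright",R.T@V[0,:3])
for P,y in (((519,332,230),135),((519,332,230),-45),((519,332,119),135),((519,332,119),-45),((458,271,160),135),((458,271,160),-45),((455,-297,160),130),((455,-297,160),-50),((513,-244,119),130),((513,-244,119),-50),((595,0,120),135),((595,0,120),-45)):
    q=env.ik(P,Rdown(y));print(P,y,None if q is None else np.round(q))
E
```

```text
cam in tool [  -0.20559421 -118.95663274   78.19252468] look [ 1.21744511e-04  9.52233873e-01 -3.05369671e-01] xright [ 9.99999741e-01 -3.32708946e-04 -6.38806888e-04]
(519, 332, 230) 135 [  26.   29.   92.   -0.   59. -109.]
(519, 332, 230) -45 [26. 29. 92. -0. 59. 71.]
(519, 332, 119) 135 [  26.   37.   98.   -0.   46. -109.]
(519, 332, 119) -45 [26. 37. 98. -0. 46. 71.]
(458, 271, 160) 135 [  23.   28.  108.   -0.   44. -112.]
(458, 271, 160) -45 [ 23.  28. 108.  -0.  44.  68.]
(455, -297, 160) 130 None
(455, -297, 160) -50 [-40.  29. 107.  -0.  45.  10.]
(513, -244, 119) 130 None
(513, -244, 119) -50 [-32.  34. 105.  -0.  41.  18.]
(595, 0, 120) 135 [  -6.   35.  101.   -0.   44. -141.]
(595, 0, 120) -45 [ -6.  35. 101.  -0.  44.  39.]
```

```bash
python3 - <<'E'
from h import *
env.reach([530,343,280],Rdown(-45)); c=snap("wrist","2"); o=get_obs();print(o["t"],o["tcp_pos"],o["wrist_force"])
import pickle;pickle.dump(c,open("c2.pkl","wb"))
E
```

```text
1.6583 [529.38593002 343.77448284 279.95563236] [-0.00639912  0.49168332  0.21837059]
```

View pics/2.png

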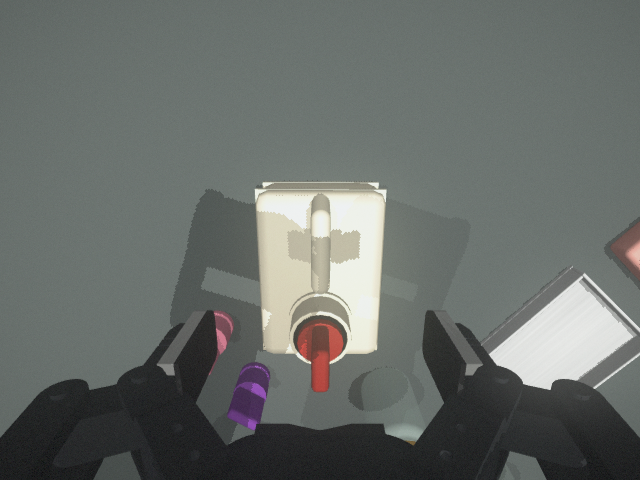

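```bash
python3 - <<'E'
from h import *
import pickle
c=pickle.load(open("c2.pkl","rb"))
i=c["img"]
cv2.imwrite("pics/3.png",cv2.resize(i[170:400,240:400],None,fx=3.4,fy=2.6,interpolation=cv2.INTER_CUBIC)[:,:,::-1])
h=cv2.cvtColor(i,cv2.COLOR_RGB2HSV)
m=(((h[...,0]<6)|(h[...,0]>176))&(h[...,1]>170)&(h[...,2]>70))
for v in (360,370,380,386): 
    x=np.where(m[v,280:360])[0]+280; print(v,x.min(),x.max(),onz(c,(x.min()+x.max())/2,v,168).round(1))
print("red rows",np.where(m[:,280:360].any(1))[0][[0,-1]])
for uv in((320,199),(320.5,286)):print(onz(c,*uv,126).round(1))
for uv in((257.5,195),(385,195),(264,350),(378,350)):print(onz(c,*uv,85).round(1))
print("rim",onz(c,320,331,120).round(1))
E
```

```text
Traceback (most recent call last):
ValueError: zero-size array to reduction operation minimum which has no identity
```

View pics/3.png

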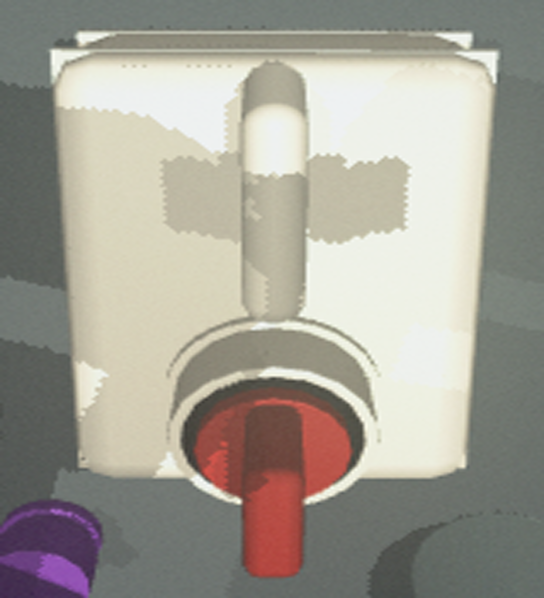

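```bash
python3 - <<'E'
from h import *
import pickle
c=pickle.load(open("c2.pkl","rb"))
P={}
for n,uv,z in(("bar far",(320.6,193.5),120),("bar near",(320.6,292),126),("fin far",(320.3,327),168),("fin near",(320.3,391),168),("rim",(320.9,336.5),120),("fl",(257,193),85),("fr",(385,193),85),("nl",(263.5,350),85),("nr",(377,350),85)):
    P[n]=onz(c,*uv,z);print(n,P[n].round(1))
n=np.linalg.norm
print("bar",n(P["bar far"]-P["bar near"]),"fin",n(P["fin far"]-P["fin near"]),"w",n(P["fl"]-P["fr"]),n(P["nl"]-P["nr"]),"len",n(P["fl"]-P["nl"]))
y=lambda a,b:np.degrees(np.arctan2(*(P[b]-P[a])[[1,0]]))
print(y("bar near","bar far"),y("fin near","fin far"),y("nl","fl"),y("nr","fr"),y("rim","bar far"))
print("centre",(P["fl"]+P["fr"]+P["nl"]+P["nr"])/4)
E
```

```text
bar far [551.7 364.5 120. ]
bar near [494.  306.6 126. ]
fin far [488. 301. 168.]
fin near [448.1 260.9 168. ]
rim [461.5 273.5 120. ]
fl [508.2 400.1  85. ]
fr [588.  320.5  85. ]
nl [393.5 287.8  85. ]
nr [475.3 206.3  85. ]
bar 81.96795111257386 fin 56.6530901134874 w 112.71101206424622 115.49583819776778 len 160.45031534269089
45.132211761858024 45.12612631502972 44.39042082658152 45.385004293338795 45.26047327309761
centre [491.24926824 303.68847322  85.        ]
```

```bash
python3 - <<'E'
from h import *
R=Rdown(-44.9);h=np.array([522.7,335.4])
env.set_gripper(0.55)
env.movel([*h,180],200,R)
env.movel([*h,124],100,force_limit=8)
o=get_obs();print(o["t"],o["tcp_pos"],o["wrist_force"])
env.set_gripper(0,grip_force=30); env.sleep(0.3)
o=get_obs();print(o["t"],o["tcp_pos"],o["wrist_force"],o["torque"],o["opening"])
for dz in(2,4,6):
    env.movel([*h,124+dz],15);env.sleep(0.25);o=get_obs();print(o["t"].round(2),o["tcp_pos"].round(1),o["wrist_force"].round(2),o["torque"].round(2))
snap("side","4")
E
```

```text
3.4833 [522.99253645 335.56064785 124.5828361 ] [ 0.15424888 -0.22498106  0.07249061]
4.1667 [522.75448307 335.686201   124.72189195] [-2.41007051  1.75029081  6.2898382 ] [ 0.24348367  0.47347438 -0.05241174] 0.1791173532543343Traceback (most recent call last):
  File "<stdin>", line 10, in <module>
AttributeError: 'float' object has no attribute 'round'
```

```bash
python3 - <<'E'
from h import *
h=np.array([522.7,335.4])
for dz in(2,4,6):
    env.movel([*h,124+dz],15);env.sleep(0.25);o=get_obs();print(round(o["t"],2),o["tcp_pos"].round(1),o["wrist_force"].round(2),o["torque"].round(2))
snap("side","4")
E
```

```text
5.2 [522.4 335.1 125.7] [ -2.14  -1.28 -13.76] [-0.07  0.3  -0.08]
5.73 [522.8 335.4 128. ] [ -0.82  -1.12 -15.08] [0.01 0.03 0.02]
6.27 [522.8 335.5 130.1] [ -0.53   0.54 -13.8 ] [ 0.15 -0.07 -0.01]
```

```bash
python3 - <<'E'
import cv2
i=cv2.imread("pics/4.png");j=cv2.imread("pics/0_side.png")
import numpy as np
f=lambda a:cv2.resize(a[320:440,260:400],None,fx=2.8,fy=2.8)
cv2.imwrite("pics/5.png",np.hstack([f(j),f(i)]))
E
```

```text
(no output)
```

View pics/5.png

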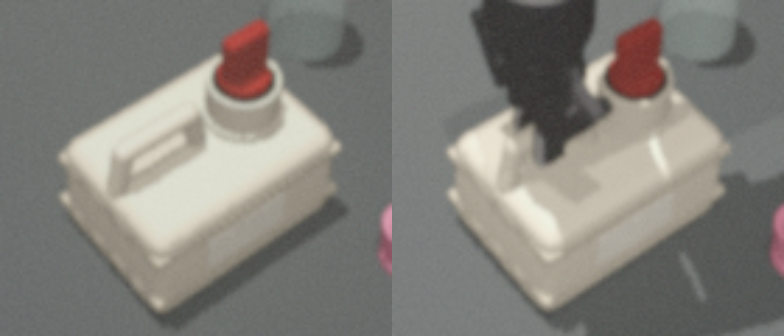

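```bash
python3 - <<'E'
from h import *
h=np.array([522.7,335.4])
env.movel([*h,124.5],20);env.sleep(0.1);o=get_obs();print(round(o["t"],2),o["tcp_pos"].round(1),o["wrist_force"].round(2))
env.set_gripper(0.6);o=get_obs();print(round(o["t"],2),o["wrist_force"].round(2))
env.movel([*h,190],150)
env.reach([530,343,280],Rdown(-45)); c=snap("wrist","6"); o=get_obs();print(o["t"],o["wrist_force"])
import pickle;pickle.dump(c,open("c6.pkl","wb"))
i=c["img"];cv2.imwrite("pics/7.png",cv2.resize(i[170:400,240:400],None,fx=3.4,fy=2.6,interpolation=cv2.INTER_CUBIC)[:,:,::-1])
E
```

```text
6.84 [524.5 336.6 126. ] [ 4.59  4.93 -4.35]
7.28 [ 0.25  0.29 -0.67]
8.3667 [-0.19462193 -0.61231016  1.18158354]
```

View pics/7.png

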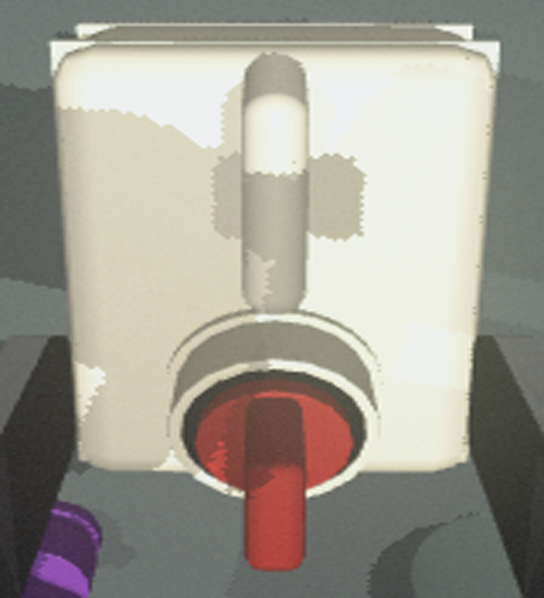

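```bash
python3 - <<'E'
from h import *
import pickle
c=pickle.load(open("c6.pkl","rb"))
P={}
for n,uv,z in(("bar far",(320.8,190.5),120),("bar near",(320.8,289),126),("fin near",(320.6,388.5),168),("rim",(320.9,333.5),120),("fl",(257,190),85),("fr",(385.5,190),85),("nl",(264,347),85),("nr",(377,347),85)):
    P[n]=onz(c,*uv,z);print(n,P[n].round(1))
print("centre",(P["fl"]+P["fr"]+P["nl"]+P["nr"])/4)
print(get_obs()["tcp_pos"])
for b in(-0.13,0,0.13):
  pass
E
```

```text
bar far [553.9 365.5 120. ]
bar near [496.4 308.  126. ]
fin near [450.2 262.1 168. ]
rim [464.  275.4 120. ]
fl [510.6 401.3  85. ]
fr [590.3 321.6  85. ]
nl [396.9 289.7  85. ]
nr [477.9 208.7  85. ]
centre [493.9316125  305.30156946  85.        ]
[529.58930412 342.79338527 278.56650363]
```

```bash
python3 - <<'E'
from h import *
R=Rdown(-44.9);n=np.array([464.5,276])
env.set_gripper(0.5)
env.movel([*n,230],200,R)
env.movel([*n,158],100,force_limit=8)
o=get_obs();print(o["t"],o["tcp_pos"],o["wrist_force"],o["torque"])
env.set_gripper(0,grip_force=60); env.sleep(0.3)
o=get_obs();print(o["t"],o["tcp_pos"],o["wrist_force"],o["torque"],o["opening"])
snap("side","8");snap("wrist","9")
i=cv2.imread("pics/8.png");j=cv2.imread("pics/9.png")
cv2.imwrite("pics/10.png",np.hstack([cv2.resize(i[300:430,250:400],(450,390)),cv2.resize(j[200:480,180:460],(350,390))]))
E
```

```text
10.1667 [464.79620747 276.19331161 158.41783369] [-0.23281372 -0.05262232  0.56999577] [-0.01428357 -0.00763838  0.02379484]
10.8333 [464.57191729 276.09667493 158.17289861] [-1.9648128   2.39630698  3.99840981] [ 0.3096911   0.21803884 -0.00194118] 0.1525641207196891
```

View pics/10.png

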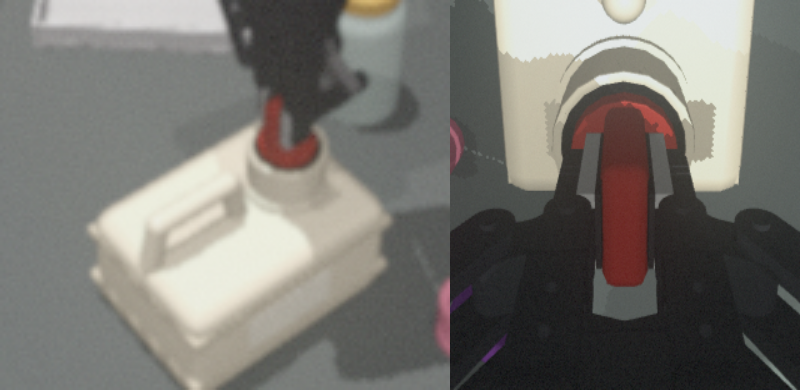

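```bash
cat >> h.py <<'E'
from scipy.spatial.transform import Rotation as Ro
YAW=45.1
ex=np.array([np.cos(np.radians(YAW)),np.sin(np.radians(YAW)),0])
R0=Rdown(-44.9)
P0=np.array([464.5,276,100.]);off=np.array([0,0,58.])
def rock(th,rise,rate=30,show=True):
    A=Ro.from_rotvec(ex*th).as_matrix()
    env.movel(P0+[0,0,rise]+A@off,rate,A@R0)
    o=get_obs();f=np.array(o["wrist_force"])
    if show: print(round(o["t"],2),th,rise,"ferr",(o["tcp_pos"]-(P0+[0,0,rise]+A@off)).round(1),"f",f.round(1),"along y",round(float(f@np.cross([0,0,1],ex)),1))
    return f
E
python3 - <<'E'
from h import *
rock(.06,0);rock(.12,0.5);rock(0,1);rock(-.12,2.);rock(0,3);rock(.12,4.)
E
```

```text
11.2 0.06 0 ferr [-0.2  0.1  0. ] f [-4.1  4.7  5.5] along y 6.2
11.47 0.12 0.5 ferr [-0.5  0.2  0.1] f [-5.2  5.   8.2] along y 7.3
11.85 0 1 ferr [-0.2  0.2 -0.1] f [ 0.8  0.4 -0. ] along y -0.3
12.23 -0.12 2.0 ferr [-0.2 -0.3 -0.5] f [-2.6 -0.1 -4.4] along y 1.8
12.62 0 3 ferr [ 0.3 -0.8 -0.4] f [ 0.  -1.  -7.2] along y -0.7
13.0 0.12 4.0 ferr [-0.2 -0.2 -0.2] f [-2.  -1.5 -6. ] along y 0.4
```

```bash
python3 - <<'E'
from h import *
r=4.;s=-1
for k in range(4):
    rock(0,r+.8,show=False);r+=1.6;rock(.125*s,r);s=-s
snap("side","11");snap("wrist","12")
i=cv2.imread("pics/11.png");j=cv2.imread("pics/12.png")
cv2.imwrite("pics/13.png",np.hstack([cv2.resize(i[300:430,250:400],(450,390)),cv2.resize(j[200:480,180:460],(350,390))]))
E
```

```text
13.78 -0.125 5.6 ferr [-0.   0.1 -0. ] f [-1.9  1.6 -9.9] along y 2.5
14.56 0.125 7.199999999999999 ferr [ 0.2 -0.1  0.2] f [ 1.5 -0.8 -5.3] along y -1.7
15.34 -0.125 8.799999999999999 ferr [-0.2  0.2  0.2] f [-1.7  1.  -3.9] along y 1.9
16.12 0.125 10.399999999999999 ferr [ 0.3 -0.3  0. ] f [ 0.4 -3.3 -2.1] along y -2.6
```

View pics/13.png

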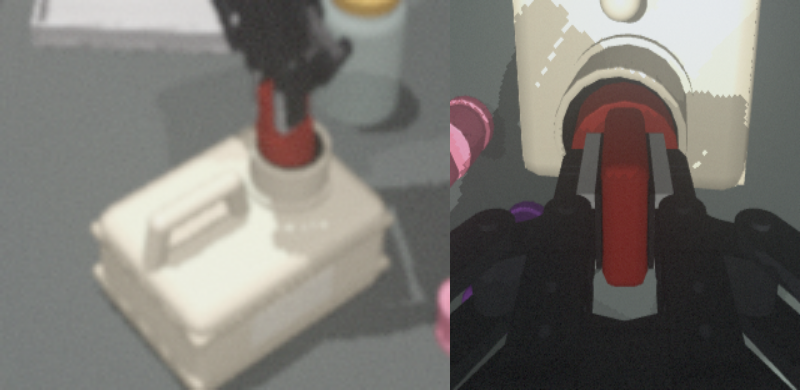

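```bash
python3 - <<'E'
from h import *
r=10.4;s=-1
while r<26:
    rock(0,r+1,show=False);r+=2;rock(.12*s,r);s=-s
rock(0,r+2)
env.movel(P0+[0,0,36]+off,25);o=get_obs();print(o["t"],o["wrist_force"])
snap("side","14")
i=cv2.imread("pics/14.png")
cv2.imwrite("pics/15.png",cv2.resize(i[280:430,250:400],(600,600)))
E
```

```text
17.01 -0.12 12.4 ferr [-0.5  0.3 -0. ] f [-5.5  4.1 -0.8] along y 6.8
17.77 0.12 14.4 ferr [ 0.2 -0.3 -0.1] f [-1.2 -2.5 -3.9] along y -0.9
18.54 -0.12 16.4 ferr [-0.3  0.4  0.1] f [-4.7  1.8  0.6] along y 4.6
19.31 0.12 18.4 ferr [ 0.3 -0.7 -0.2] f [-2.1 -3.2 -1.1] along y -0.8
20.07 -0.12 20.4 ferr [-0.3  0.5  0.1] f [-5.9  0.4 -0.6] along y 4.4
20.84 0.12 22.4 ferr [ 0.6 -0.6 -0.1] f [-3.3 -1.  -1.9] along y 1.6
21.61 -0.12 24.4 ferr [0.3 0.5 0.2] f [-0.4 -1.5 -0.6] along y -0.7
22.38 0.12 26.4 ferr [ 0.4 -0.3 -0.1] f [ 1.5 -2.5 -0.8] along y -2.8
22.77 0 28.4 ferr [-0.5  0.6  0.2] f [-0.4 -2.5 -0.8] along y -1.5
23.2167 [-0.36347925 -0.08372021  0.21690198]
```

View pics/15.png

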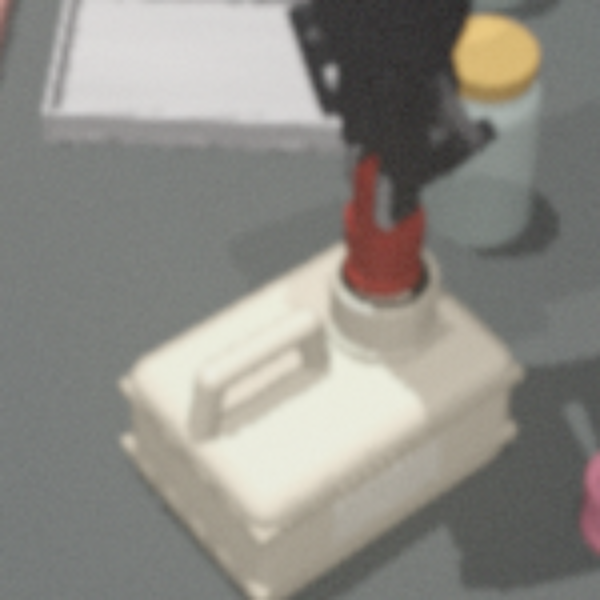

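```bash
python3 - <<'E'
from h import *
env.movel(P0+[0,0,80]+off,80)
env.movel([464.5,276,260],150)
env.movel([590,2,260],200)
env.movel([590,2,95],120);env.sleep(.2)
o=get_obs();print(o["t"],o["wrist_force"])
print(env.movel([590,2,71],12,force_limit=3));o=get_obs();print(o["t"],o["tcp_pos"],o["wrist_force"])
snap("side","16")
i=cv2.imread("pics/16.png")
cv2.imwrite("pics/17.png",cv2.resize(i[230:340,230:390],(800,550)))
E
```

```text
27.65 [-0.62534984  0.51142175 -0.77122511]
True
29.1 [590.06884214   2.03640473  75.69760954] [-0.53408169  0.71294374  6.09023866]
```

View pics/17.png

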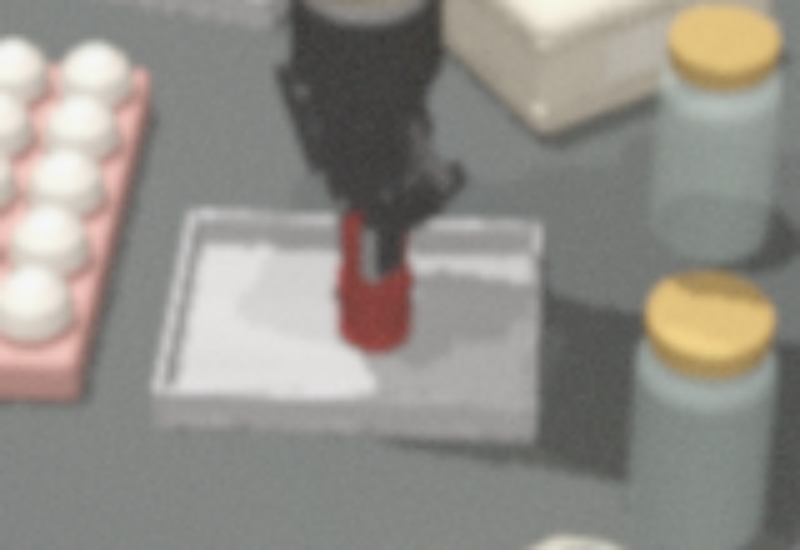

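Contact on the tray floor at the expected height (75.7 vs 74). I'll release, retreat and check.

```bash
python3 - <<'E'
from h import *
env.set_gripper(0.5);env.sleep(.2)
env.movel([590,2,180],100)
env.movel([590,2,300],200);env.movel([560,-130,380],250);env.sleep(.3)
c=snap("top","18");s=snap("side","19");o=get_obs();print(o["t"],o["wrist_force"],o["tcp_pos"])
E
```

```text
32.8667 [ 0.29719943  0.25433567 -1.19830079] [ 560.10507654 -129.51849967  379.78019887]
```

View pics/19.png

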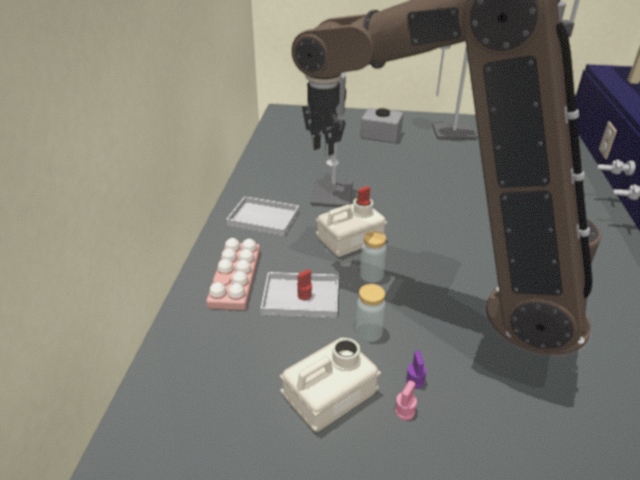

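View pics/18.png

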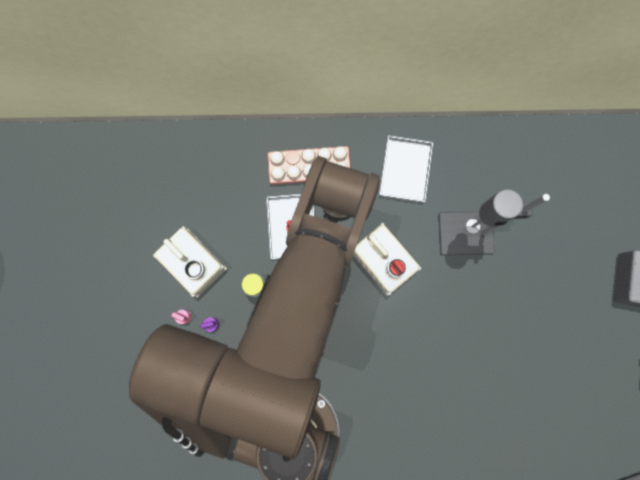

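The side view shows the stopper upright in the left tray at (305,285). The left can is open and standing at (345,350), and the right can is still stoppered at (350,222). The jars, eggs and mixer look unmoved.

```bash
python3 -c "
from rig import env
env.job_done()"
```

```text
the job is handed in; nothing more can be done
```

The job is done and handed in at about 33 s on the robot clock, well under the 72 s limit. I can't tell from the pictures which of the two cans is can_a and which is can_b, so I call them left and right.

- **Finding the full one:** I raised the handle end of the left can about 6 mm. It took 14–15 N, over the 9 N mark, so that can is the full one.
- **Opening it:** I rocked its red stopper about ±0.12 rad across the fin while raising it 1.5–2 mm per swing. The upward pull reached 9.9 N at the readings I took, below the 11 N that would lift the can, and the can stayed flat on the bench. The stopper came free at about 24–26 mm of rise.
- **Setting it down:** I lowered it into the leftmost tray until I felt contact, 2 mm above the height I expected, then let go and backed off.

**Last checks:** The side view shows the stopper standing upright in the tray. The left can is open, the right can is still stoppered, and both are standing. The jars, eggs, mixer and the pink and purple look-alikes look unmoved, though in the top view the arm hid one jar. The robot was touching nothing.

**Disagreement:** After the handle lift, the wrist camera put the left can about 2–3 mm further along its length than before. That is close to the 2 mm calibration error. In the final pictures it looks to be in its original place, but I did not measure it again.

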